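# Pin the two mould halves together at their hinge

## Robot

A 7-joint arm with a two-finger parallel gripper is mounted at the origin on a cart in front of the work surface, level with it; the furniture and walls round the work are solid. World frame = base frame: x ahead of the robot, y to its left, z up, the work surface at z = 0. Lengths are in m, angles in rad, forces in N, time in s.
With the tool pointing down it reaches from about 0.4 to 0.85 m from the base axis. Payload 4.5 kg.
Tool frame: the origin (TCP) lies midway between the tips of the shut fingers; the grasp point (between the pads) lies 19 mm behind it; y points along the fingers, z is the direction in which the jaws open and shut, and the axes are right-handed (so a half turn about y gives the same grasp; the last joint's range is limited). The gripper opens to 88 mm and grips with 3 to 60 N. Pads are 18 mm wide; open, the fingers measure 123 mm over their backs; the gripper's body (75 mm by 187 mm) begins 45 mm behind the grasp point.
Start: joints at [-1.093, 0.689, -0.195, 1.565, 0.157, 0.902, -0.215], TCP at [0.268, 0.564, 0.208] pointing down, gripper open.
Joint ranges: [-3.01, 3.01], [-0.46, 2.08], [-1.47, 1.51], [0.13, 2.56], [-1, 4.14], [0.04, 2.09], [-2.66, 2.66]. Speed limits (rad/s): [2.57, 2.57, 3.14, 3.14, 3.14, 3.14, 3.14].

## Interface

Orientations are given as a unit quaternion [x, y, z, w].
In Python, from plant import r, snapshot, get_calibration, job, boxes_of gives the robot as it stands. The module is installed in compiled form; this text tells all that it offers.
- The arm moves only by the shell command python3 -m handwheel 'ROWS' [OPENING] [FORCE]. ROWS is JSON, a list that holds one entry, the list of rows, each a list of 6 numbers: the shift along the tool's x, y, z as a fraction of full scale, then the turn, a rotation vector about the tool's x, y, z as a fraction of full scale. In form: [[[x, y, z, wx, wy, wz], ...]]. A call has 1 to 12 rows; each row is the pose to reach, as a shift and turn from the pose commanded when the call began, along the tool's axes at that moment, turning the shorter way round; what a row does not reach only later rows make up. Full scale, the value 1, is 100 cm for a shift and 180 degrees for a turn. A row lasts 1/12 s, in which the tool goes at most 41.7 mm and 7.16 degrees, less where a joint would pass 70% of its speed; a pose out of reach is approached as far as the arm can. A call with a number of a shift or a turn outside -1 to 1 is refused whole. A call with a gripper value outside its range is refused whole. OPENING is the opening, from -1 (shut) to 1 (fully open), set as the call begins (- or left out, the last holds). The fingers move at their own pace and stop on an object; FORCE is the grip in N (left out, the last holds). Time passes only in rows, so rows that repeat a pose let the fingers close. It gives the time, the measured TCP pose, the force and the opening at its end, in the units of the state.
- r.get_state(): the state, without advancing time (a new reading comes with each control period).
- snapshot(name): name is "scene" or "top" or "wrist"; returns the picture (400x640x3 uint8, red, green, blue); there is no depth.
- get_calibration(name): a dict with "fx", "fy", "cx", "cy" (pixels), "k1" (the pictures are not rectified: a ray, as slopes to the right and down, at radius r is drawn at 1 + k1 r^2 times it, then the intrinsics apply), "T" (4x4, takes a point from camera to world coordinates). Camera axes: x right, y down, z forward; pixel columns grow to the right and rows downward; lengths in m; the calibration is good to about 2 mm. A picture is of the moment at which its call begins: read the wrist's pose just before it. get_calibration takes no time and is no camera call; for the wrist camera it gives the pose at the moment of the call.
- job.finish_job(): hands the job in, once; it reports no verdict.
Trained networks look in the newest picture that a camera, given by its name, has taken for a name from the list of things; names that differ only in an ending like _2 or _b are one class to them, and where a whole thing is asked for, a point or a joint stands for the part that bears it (a point fixed in the world has none). Each returns a list of dicts, best first, with "confidence" (0 to 1); they miss things now and then, are a little off and sometimes report something else, mostly with a low value. They report only what shows in the picture. A call takes as long as a camera call.
- boxes_of(thing, camera): "bbox" ([left, top, right, bottom] in pixels, round what is visible of it).
The state is a dict: "clock": time; "q": joint angles; "qd": joint speeds; "joint_torque": joint torques, N m; "tool_pos": TCP position; "eef_rot": TCP orientation; "contact_force": force on the tool from outside, world axes, zero at the start; "moment": the same for the moment, N m; "opening": opening from 0.0 (shut) to 1.0 (fully open).
Only numpy, scipy, OpenCV 4.12 (cv2) and the standard library are available. Lean on these libraries where they do the work, as an engineer would, in place of code of your own. Each camera call takes 0.05 s, during which the arm holds its last target. There are 200 camera calls.

## Task

Join the two halves of the bell mould with the red-handled hinge pin: take the pin from the wooden stand, put it through the brass front half's upper knuckle, slide that half along with it until the pin finds the grey back half's lower knuckle, and push it fully home through both, so its collar sits flush on the upper knuckle. Work by feel and gently, never pressing the pin hard against the mould, and leave the other things on the bench where they lie.

Things in the scene. Friction and masses are not known exactly. Their poses are not given: they have to be found in the camera images.
- pin_grip (a point): Centre of the red handle of the loose hinge pin (about 90 g, upright in the stand; z = pin axis, up). Handle 16 mm diameter, 45 mm long. Below it a dark collar, 20 mm diameter, 5 mm thick, its underside 27.5 mm below this point; then a steel shank, 10 mm diameter, to 75.5 mm below this point, its last 7 mm tapering to a flat tip of 5 mm diameter.
- pin_collar (a point): Point on the pin's axis in the plane of the collar's underside, 27.5 mm below the handle's centre. z axis = pin axis, up. When the pin is home this point lies at point upper_bore.
- pin_stand: Fixed wooden block 60 x 60 mm, 58 mm high, origin at the centre of its underside; the pin's shank stands in a 13 mm hole in its middle, the collar resting on its top. Lift the pin at least 60 mm to clear it.
- jig: Fixed plywood board, 130 (x) x 190 (y) x 12 mm, carrying both mould halves (tops and bolts up to 80 mm over the worktop); origin under its centre, z up. The front half slides along its y axis. The hinge axis is vertical, in the plane x = 0. More than 55 N between pin and mould, all their contacts added up, spoils the bores: keep pushes to about 15 N.
- upper_bore (a point): Centre of the top mouth of the upper knuckle's bore, 76 mm over the worktop, axes as the jig's. Vertical 12 mm bore through a brass lug 28 x 32 x 18 mm thick. The front half slides along the jig's y with 1.5 N of friction and stays where left; it starts drawn back to -y, so the lower bore always lies 5 to 32 mm to +y of it.
- lower_line (a point): Middle of the search line, at strap-top height (55 mm over the worktop), fixed to the jig, axes as the jig's. The grey back half is clamped immovably at an UNMEASURED place: its lower knuckle, a vertical 12 mm bore through an 18 mm thick flat grey strap, has its centre on this point's y axis, anywhere within 9 mm either side. The strap is solid 60 mm to -y and 25 mm to +y of the bore.
- catch_level (a point): A point 11 mm below lower_line, fixed to the jig: the height of a spring ball hidden in the side of the lower bore. The pin's tip meets it 7 to 12 mm down from the strap's top; from there some 2 to 9 N push the pin on, and it is held by friction, so it does not fall home by itself. Under the strap is 25 mm of free room.
- bell_k: bystander: small copper-coloured cow bell lying to the robot's right, 88 x 82 x 53 mm, origin under its centre; leave it
- nut_big: bystander: big steel nut, 30 x 34 x 14 mm, lying near the stand, origin under its centre; leave it
- soapstone: bystander: white soapstone stick, 70 x 12 x 5 mm, lying near the stand, origin under its centre; leave it

How it is judged:
By the outcome, as a careful person would: the job done as asked, in the order asked, and still so for the second after the job is handed in, with the robot touching nothing.
It also fails if it takes over 45 s, if anything falls off the work surface, if the arm or the gripper's body presses on something with over 40 N, if the wrist force passes 120 N, or if a joint passes its speed limit or range.

## Working session

There is one attempt and no reset: what is moved stays moved. The work goes in short steps, Python scripts to look and compute and a shell command to move; the robot and the scene stay as the last step left them, time stands still between calls to the robot, and variables do not carry over. Pictures are saved under pics/ and viewed, about 8 in all and at most 12, crops included, and the job is handed in when it is done.

```bash
mkdir -p pics; python3 - <<'E'
from plant import r,snapshot,get_calibration,boxes_of
import cv2,numpy as np
s=r.get_state();print({k:np.round(v,3).tolist() for k,v in s.items()})
for n in("scene","top"):
    im=snapshot(n);cv2.imwrite(f"pics/{n}0.png",im[:,:,::-1])
    c=get_calibration(n);print(n,{k:(np.round(v,3).tolist()) for k,v in c.items()})
    for t in("pin_grip","pin_stand","jig","upper_bore","lower_line","bell_k","nut_big","soapstone"):
        print(t,[(np.round(b["bbox"]).tolist(),round(b["confidence"],2)) for b in boxes_of(t,n)[:2]])
a=cv2.imread("pics/scene0.png");b=cv2.imread("pics/top0.png")
E
```

```text
{'clock': 0.0, 'q': [-1.093, 0.69, -0.195, 1.566, 0.157, 0.903, -0.215], 'qd': [0.001, 0.0, 0.001, 0.0, -0.0, -0.001, -0.0], 'joint_torque': [-0.0, -52.756, -1.267, -15.343, -0.053, 0.007, 0.0], 'tool_pos': [0.268, 0.564, 0.207], 'eef_rot': [0.69, -0.156, 0.155, -0.689], 'contact_force': [-0.005, 0.564, -0.482], 'moment': [0.009, -0.006, 0.027], 'opening': 0.999}
scene {'fx': 423.439, 'fy': 423.439, 'cx': 316.183, 'cy': 198.504, 'k1': -0.012, 'T': [[0.73, -0.461, 0.505, 0.046], [-0.683, -0.48, 0.55, -0.578], [-0.011, -0.747, -0.665, 0.714], [0.0, 0.0, 0.0, 1.0]]}
pin_grip []
pin_stand [([243.0, 140.0, 277.0, 179.0], 0.85), ([255.0, 133.0, 263.0, 153.0], 0.4)]
jig [([260.0, 174.0, 350.0, 255.0], 0.95)]
upper_bore [([270.0, 188.0, 329.0, 234.0], 0.71), ([220.0, 173.0, 239.0, 180.0], 0.2)]
lower_line [([258.0, 174.0, 352.0, 256.0], 0.9)]
bell_k []
nut_big [([235.0, 181.0, 248.0, 189.0], 0.6)]
soapstone [([224.0, 171.0, 239.0, 180.0], 0.52)]
top {'fx': 435.397, 'fy': 435.397, 'cx': 317.715, 'cy': 194.979, 'k1': -0.051, 'T': [[0.001, -0.988, 0.153, 0.344], [-1.0, -0.0, 0.005, -0.046], [-0.005, -0.153, -0.988, 1.229], [0.0, 0.0, 0.0, 1.0]]}
pin_grip [([222.0, 176.0, 228.0, 185.0], 0.37)]
pin_stand [([215.0, 172.0, 246.0, 196.0], 0.76), ([219.0, 176.0, 231.0, 185.0], 0.46)]
jig [([275.0, 178.0, 346.0, 232.0], 0.87)]
upper_bore [([289.0, 196.0, 344.0, 224.0], 0.79)]
lower_line [([274.0, 178.0, 346.0, 230.0], 0.96), ([421.0, 174.0, 455.0, 205.0], 0.6)]
bell_k [([418.0, 173.0, 453.0, 205.0], 0.81)]
nut_big [([231.0, 212.0, 249.0, 217.0], 0.51)]
soapstone []
```

View pics/top0.png

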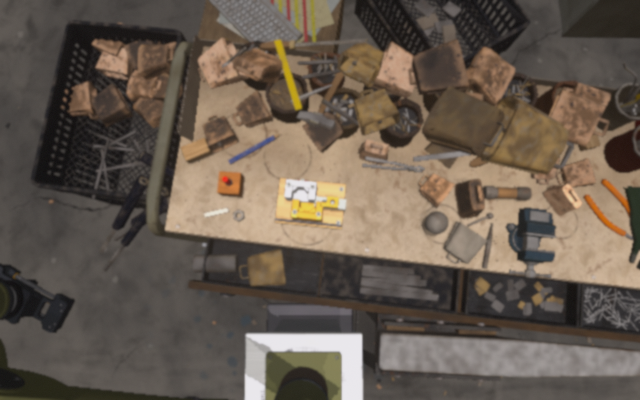

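View pics/scene0.png

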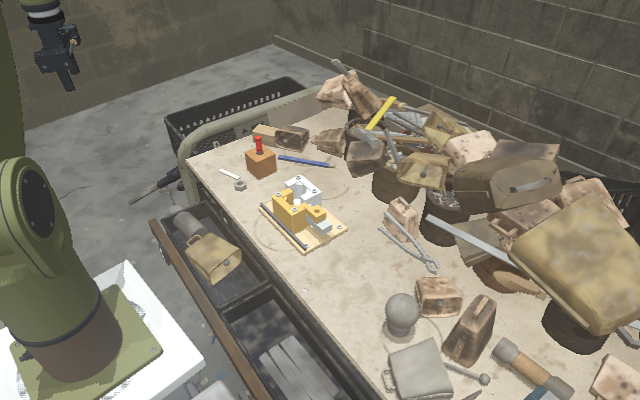

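The top view shows the stand with the red pin at about (229,182), the jig at (311,203), the nut at (239,215), and the soapstone at (216,212). The scene view agrees: pin at (259,145), jig at (305,220). Next I compute positions and zoom in on the jig.

```bash
cat > h.py <<'E'
import numpy as np,cv2
from plant import r,snapshot,get_calibration,boxes_of
from scipy.spatial.transform import Rotation as R
def ray(c,uv):
    d=np.array([(uv[0]-c["cx"])/c["fx"],(uv[1]-c["cy"])/c["fy"]]);p=d.copy()
    for _ in range(8): p=d/(1+c["k1"]*(p@p))
    T=np.array(c["T"]);return T[:3,3],T[:3,:3]@np.r_[p,1]
def onz(c,uv,z):
    o,v=ray(c,uv);return o+v*(z-o[2])/v[2]
def proj(c,P):
    T=np.array(c["T"]);q=T[:3,:3].T@(np.array(P)-T[:3,3]);p=q[:2]/q[2];p=p*(1+c["k1"]*(p@p))
    return np.array([c["fx"]*p[0]+c["cx"],c["fy"]*p[1]+c["cy"]])
def go(target,Rt=None):
    "shift in tool axes (m) and rotvec/pi to reach target"
    s=r.get_state();Q=R.from_quat(s["eef_rot"])
    print("shift",np.round(Q.inv().apply(np.array(target)-s["tool_pos"]),4),"turn",None if Rt is None else np.round((Q.inv()*Rt).as_rotvec()/np.pi,4))
E
python3 - <<'E'
from h import *
c=get_calibration("top");s=get_calibration("scene")
for n,uv,z in(("handle top",(229,179.5),.108),("stand",(230,184),.03),("nut",(239.5,215),.01),("soap",(216,212.5),.0)): print(n,onz(c,uv,z).round(3))
print("pin sc",onz(s,(259.5,137.5),.108).round(3),onz(s,(262,160),.03).round(3))
for uv in((278,179),(346,184),(342,227),(276,220)): print("jig",onz(c,uv,.012).round(3))
for uv in((259,208),(302,251),(348,231)): print("jigs",onz(s,uv,.012).round(3))
st=r.get_state();print(R.from_quat(st["eef_rot"]).as_matrix().round(3))
w=get_calibration("wrist");print(np.round(w["T"],3),w["fx"])
a=cv2.imread("pics/top0.png")[165:240,205:355];b=cv2.imread("pics/scene0.png")[125:260,215:365]
a=cv2.resize(a,None,fx=4.5,fy=4.5,interpolation=2);cv2.imwrite("pics/c.png",a)
E
```

```text
handle top [0.559 0.193 0.108]
stand [0.561 0.206 0.03 ]
nut [0.476 0.181 0.01 ]
soap [0.484 0.25  0.   ]
pin sc [0.561 0.196 0.108] [0.566 0.204 0.03 ]
jig [0.579 0.073 0.012]
jig [ 0.564 -0.12   0.012]
jig [ 0.442 -0.108  0.012]
jig [0.462 0.077 0.012]
jigs [0.454 0.074 0.012]
jigs [ 0.438 -0.102  0.012]
jigs [ 0.554 -0.13   0.012]
[[ 0.903  0.     0.429]
 [-0.429  0.     0.903]
 [-0.    -1.     0.   ]]
[[ 0.429  0.868  0.251  0.205]
 [ 0.903 -0.412 -0.118  0.596]
 [ 0.001  0.278 -0.961  0.386]
 [ 0.     0.     0.     1.   ]] 301.7195452235823
```

View pics/c.png

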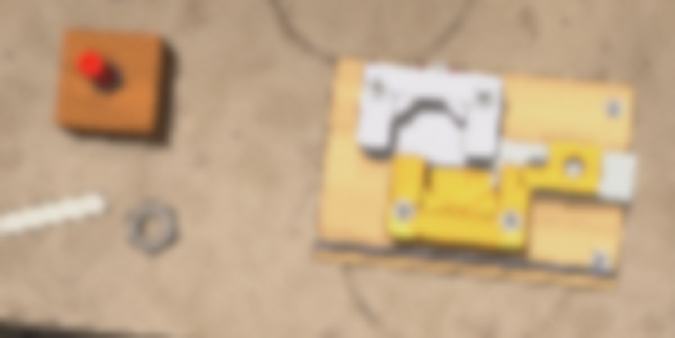

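The upper bore shows at crop (574,165). The grey strap spans crop x 500–636, so its lower bore should be about 20 mm to the left (jig +y ≈ world +y). Jig yaw is about -5°. Next: approach above the pin, with the jaws along the jig's y axis.

```bash
python3 - <<'E'
from h import *
Rt=R.from_matrix(np.c_[[.996,-.09,0],[0,0,-1],[.09,.996,0]])
go((.56,.195,.18),Rt)
c=get_calibration("top");print("ub",onz(c,(332.6,201.7),.076).round(4))
E
```

```text
shift [ 0.422   0.028  -0.2085] turn [-0.     -0.1126  0.    ]
ub [ 0.5048 -0.0798  0.076 ]
```

```bash
python3 -m handwheel '[[[0.035,0,-0.017,0,-0.0376,0],[0.07,0,-0.035,0,-0.0751,0],[0.105,0,-0.052,0,-0.1126,0],[0.14,0,-0.07,0,-0.1126,0],[0.176,0,-0.087,0,-0.1126,0],[0.211,0,-0.104,0,-0.1126,0],[0.246,0,-0.122,0,-0.1126,0],[0.281,0,-0.139,0,-0.1126,0],[0.316,0.007,-0.156,0,-0.1126,0],[0.352,0.014,-0.174,0,-0.1126,0],[0.387,0.021,-0.191,0,-0.1126,0],[0.422,0.028,-0.2085,0,-0.1126,0]]]' 1 20
python3 -m handwheel '[[[0,0,0,0,0,0],[0,0,0,0,0,0],[0,0,0,0,0,0]]]'
python3 - <<'E'
from h import *
s=r.get_state();print(s["tool_pos"],s["contact_force"]);print(R.from_quat(s["eef_rot"]).as_matrix().round(3))
c=get_calibration("wrist");im=snapshot("wrist");cv2.imwrite("pics/w1.png",im[:,:,::-1])
print([(np.round(b["bbox"]).tolist(),round(b["confidence"],2)) for b in boxes_of("pin_grip","wrist")[:3]])
hsv=cv2.cvtColor(im,cv2.COLOR_RGB2HSV);m=(((hsv[...,0]<6)|(hsv[...,0]>174))&(hsv[...,1]>170)&(hsv[...,2]>60)).astype(np.uint8)
n,l,st,ce=cv2.connectedComponentsWithStats(m)
for i in range(1,n):
    if st[i,4]>30: print(st[i],ce[i].round(1),onz(c,ce[i],.097).round(4))
print([proj(c,(.56,.195,z)).round(1).tolist() for z in(.058,.108)])
E
```

```text
clock: 1.9
tool_pos: [0.5611, 0.1933, 0.1799]
eef_rot: [-0.706, 0.032, -0.032, 0.706]
contact_force: [-0.7, 0.0, -0.0]
opening: 0.999
clock: 2.15
tool_pos: [0.5596, 0.1957, 0.18]
eef_rot: [-0.706, 0.032, -0.032, 0.707]
contact_force: [0.5, 0.2, 0.2]
opening: 0.994
[0.55961031 0.19570507 0.18003201] [0.50738763 0.19632661 0.2213153 ]
[[ 0.996 -0.     0.09 ]
 [-0.09   0.001  0.996]
 [-0.001 -1.     0.001]]
[([320.0, 179.0, 340.0, 204.0], 0.93)]
[324 182  18  26 360] [331.6 195. ] [0.56   0.2064 0.097 ]
[[319.0, 186.1], [318.8, 199.4]]
```

View pics/w1.png

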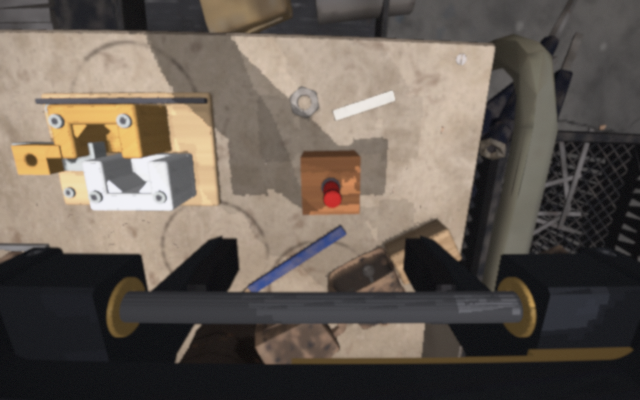

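The wrist view shows the pin's top at (332,200), the stand at (331,183), and the jig on the left with the upper bore at (31,159). I'll centre on the pin lower down and look again.

```bash
python3 -m handwheel '[[[-0.001,0.02,0.0107,0,0,0],[-0.001,0.045,0.0107,0,0,0],[-0.001,0.045,0.0107,0,0,0],[-0.001,0.045,0.0107,0,0,0],[-0.001,0.045,0.0107,0,0,0]]]'
python3 - <<'E'
from h import *
s=r.get_state();print(s["tool_pos"])
c=get_calibration("wrist");im=snapshot("wrist");cv2.imwrite("pics/w2.png",im[:,:,::-1])
hsv=cv2.cvtColor(im,cv2.COLOR_RGB2HSV);m=(((hsv[...,0]<6)|(hsv[...,0]>174))&(hsv[...,1]>170)&(hsv[...,2]>60)).astype(np.uint8)
n,l,st,ce=cv2.connectedComponentsWithStats(m)
for i in range(1,n):
    if st[i,4]>30: print(st[i],ce[i].round(1),onz(c,ce[i],.097).round(4))
for P in((.56,.206,.108),(.552,.206,.108),(.568,.206,.108),(.56,.206,.063)): print(P,proj(c,P).round(1))
print("ub from w2-ish")
cv2.imwrite("pics/w2c.png",cv2.resize(im[100:300,220:440,::-1],None,fx=3,fy=3,interpolation=cv2.INTER_CUBIC))
E
```

```text
clock: 2.67
tool_pos: [0.56, 0.2067, 0.1361]
eef_rot: [-0.706, 0.031, -0.032, 0.707]
contact_force: [0.5, -0.0, -0.1]
opening: 0.999
[0.56000286 0.20670175 0.13607034]
[309 194  21  33 554] [319.2 210.4] [0.5598 0.2065 0.097 ]
(0.56, 0.206, 0.108) [318.5 215.4]
(0.552, 0.206, 0.108) [317.5 204.8]
(0.568, 0.206, 0.108) [319.5 225.8]
(0.56, 0.206, 0.063) [318.8 198.5]
ub from w2-ish
```

View pics/w2c.png

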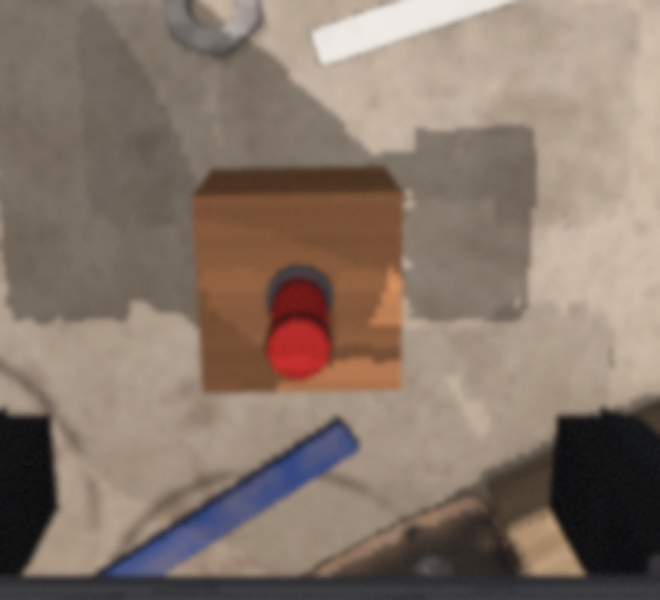

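The handle's top is at (319.7,215.7), which matches the current TCP to about 1 mm. Descend and grip.

```bash
python3 -m handwheel '[[[0,0.03,0,0,0,0],[0,0.055,0,0,0,0],[0,0.066,0,0,0,0],[0,0.066,0,0,0,0],[0,0.066,0,0,0,0]]]'
python3 -m handwheel '[[[0,0,0,0,0,0],[0,0,0,0,0,0],[0,0,0,0,0,0],[0,0,0,0,0,0],[0,0,0,0,0,0],[0,0,0,0,0,0],[0,0,0,0,0,0],[0,0,0,0,0,0],[0,0,0,0,0,0],[0,0,0,0,0,0]]]' -1 40
```

```text
clock: 3.13
tool_pos: [0.5603, 0.206, 0.0698]
eef_rot: [-0.706, 0.032, -0.032, 0.707]
contact_force: [0.2, -0.8, 1.2]
opening: 0.997
clock: 3.97
tool_pos: [0.5599, 0.2058, 0.069]
eef_rot: [-0.706, 0.032, -0.032, 0.706]
contact_force: [0.2, -0.5, 0.6]
opening: 0.269
```

```bash
python3 -m handwheel '[[[0,0,0,0,0,0],[0,0,0,0,0,0],[0,0,0,0,0,0],[0,0,0,0,0,0],[0,0,0,0,0,0]]]'
python3 -m handwheel '[[[0,-0.03,0,0,0,0],[0,-0.065,0,0,0,0],[0,-0.1,0,0,0,0],[0,-0.1,0,0,0,0],[0,-0.1,0,0,0,0],[0,-0.1,0,0,0,0]]]'
```

```text
clock: 4.38
tool_pos: [0.5599, 0.2057, 0.069]
eef_rot: [-0.706, 0.032, -0.032, 0.706]
contact_force: [-0.3, -0.4, -1.0]
opening: 0.155
clock: 4.88
tool_pos: [0.5593, 0.2052, 0.1684]
eef_rot: [0.707, -0.032, 0.031, -0.706]
contact_force: [-0.2, -0.2, -1.0]
opening: 0.159
```

```bash
python3 -m handwheel '[[[-0.004,0,-0.031,0,0,0],[-0.008,0,-0.062,0,0,0],[-0.012,0,-0.093,0,0,0],[-0.016,0,-0.124,0,0,0],[-0.02,0,-0.155,0,0,0],[-0.024,0,-0.187,0,0,0],[-0.028,0,-0.218,0,0,0],[-0.032,0,-0.249,0,0,0],[-0.032,0,-0.249,0,0,0],[-0.032,0,-0.249,0,0,0],[-0.032,0,-0.249,0,0,0]]]'
python3 - <<'E'
from h import *
s=r.get_state();print(s["tool_pos"],s["contact_force"])
c=get_calibration("wrist");im=snapshot("wrist");cv2.imwrite("pics/w3.png",im[:,:,::-1])
print(proj(c,(.505,-.08,.076)).round(1),proj(c,s["tool_pos"]-np.array([0,0,.059])).round(1))
cv2.imwrite("pics/w3c.png",cv2.resize(im[80:300,180:440,::-1],None,fx=3,fy=3,interpolation=cv2.INTER_CUBIC)[:600])
E
```

```text
clock: 5.8
tool_pos: [0.5051, -0.0387, 0.168]
eef_rot: [-0.706, 0.032, -0.031, 0.707]
contact_force: [-0.0, 0.1, -0.9]
opening: 0.155
[ 0.50507714 -0.03872077  0.16799625] [-1.05782363e-05  1.41176815e-01 -9.05279424e-01]
[275.3 197. ] [319.6 203.3]
```

View pics/w3c.png

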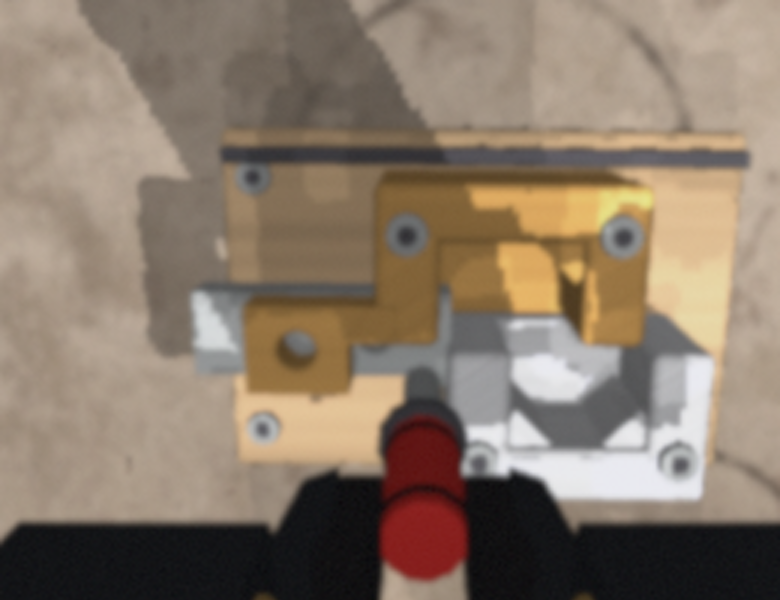

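The pin hangs straight, its tip at px (321,203). The upper bore's mouth is at crop (296,346), i.e. px (278.8,195.3). The edge of the lower bore peeks out beside the lug at crop (377,342).

```bash
python3 - <<'E'
from h import *
c=get_calibration("wrist");Q=R.from_quat(r.get_state()["eef_rot"])
u=onz(c,(180+296.5/3,80+346/3),.076);l=onz(c,(180+377/3,80+336/3),.055);t=onz(c,(180+423/3,80+370/3),.109)
print(u,l,t)
for a,b in((u,t),(l,u)): print(Q.inv().apply(a-b).round(4))
# jig edge directions
for a,b in(((222,157),(748,164)),((230,131),(745,134))):
    A,B=[onz(c,(180+p[0]/3,80+p[1]/3),.012) for p in(a,b)];print(A.round(3),B.round(3),Q.inv().apply(B-A).round(4))
# lug edges near hinge z=.076
A,B=[onz(c,(180+p[0]/3,80+p[1]/3),.076) for p in((247,390),(349,392))];print(Q.inv().apply(B-A).round(4))
go(u*[1,1,0]+[0,0,.145])
E
```

```text
[ 0.50425858 -0.07579335  0.076     ] [ 0.50854881 -0.05220204  0.055     ] [ 0.50564677 -0.03675674  0.109     ]
[ 0.0021  0.033  -0.039 ]
[0.0022 0.021  0.0239]
[ 0.448 -0.104  0.012] [0.467 0.085 0.012] [0.0022 0.0002 0.1907]
[ 0.439 -0.1    0.012] [0.456 0.084 0.012] [0.0008 0.0002 0.1852]
[0.0007 0.     0.032 ]
shift [ 0.0022  0.0232 -0.0378] turn None
```

```bash
python3 -m handwheel '[[[0.001,0,-0.02,0,0,0],[0.002,0,-0.0385,0,0,0],[0.002,0.012,-0.0385,0,0,0],[0.002,0.024,-0.0385,0,0,0],[0.002,0.024,-0.0385,0,0,0],[0.002,0.024,-0.0385,0,0,0]]]'
python3 - <<'E'
from h import *
s=r.get_state();print(s["tool_pos"],s["contact_force"])
c=get_calibration("wrist");im=snapshot("wrist");cv2.imwrite("pics/w4.png",im[:,:,::-1])
print(proj(c,(.5043,-.0758,.076)).round(1),proj(c,s["tool_pos"]-np.array([0,0,.059])).round(1))
cv2.imwrite("pics/w4c.png",cv2.resize(im[130:270,250:410,::-1],None,fx=4,fy=4,interpolation=cv2.INTER_CUBIC))
E
```

```text
clock: 6.35
tool_pos: [0.504, -0.0762, 0.1445]
eef_rot: [-0.706, 0.031, -0.03, 0.707]
contact_force: [-0.1, -0.2, -0.9]
opening: 0.162
[ 0.50396557 -0.07623173  0.14449765] [-0.10948874 -0.21518014 -0.92711507]
[320.2 200.4] [319.6 203.3]
```

View pics/w4c.png

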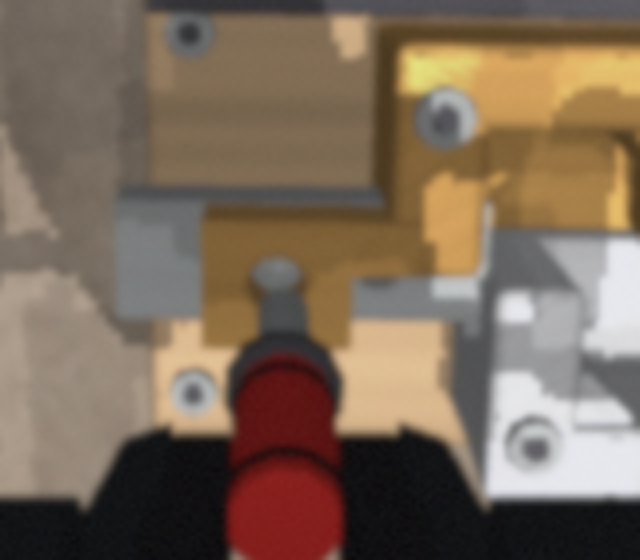

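The bore is at crop (277,~277) and the pin's axis at about x=284, so the pin should move about 1.3 mm to -y and 0.6 mm to -x. I'll correct this and lower the taper in.

```bash
python3 -m handwheel '[[[-0.0006,0,-0.0013,0,0,0],[-0.0006,0.004,-0.0013,0,0,0],[-0.0006,0.008,-0.0013,0,0,0],[-0.0006,0.012,-0.0013,0,0,0],[-0.0006,0.012,-0.0013,0,0,0],[-0.0006,0.012,-0.0013,0,0,0]]]'
python3 -m handwheel '[[[0,0.002,0,0,0,0],[0,0.003,0,0,0,0],[0,0.004,0,0,0,0],[0,0.004,0,0,0,0]]]'
```

```text
clock: 6.9
tool_pos: [0.5032, -0.0791, 0.1327]
eef_rot: [-0.706, 0.032, -0.032, 0.706]
contact_force: [-0.2, -0.1, -1.4]
opening: 0.159
clock: 7.23
tool_pos: [0.5034, -0.0791, 0.1289]
eef_rot: [-0.706, 0.032, -0.032, 0.706]
contact_force: [-1.2, 0.2, -0.9]
opening: 0.161
```

```bash
python3 -m handwheel '[[[-0.0002,0.001,0,0,0,0],[-0.0004,0.002,0,0,0,0],[-0.0004,0.003,0,0,0,0],[-0.0004,0.003,0,0,0,0]]]'
python3 -m handwheel '[[[0,0.001,0,0,0,0],[0,0.002,0,0,0,0],[0,0.003,0,0,0,0],[0,0.003,0,0,0,0]]]'
```

```text
clock: 7.57
tool_pos: [0.503, -0.0789, 0.1258]
eef_rot: [-0.706, 0.032, -0.032, 0.706]
contact_force: [0.6, 1.0, -1.2]
opening: 0.16
clock: 7.9
tool_pos: [0.503, -0.079, 0.1228]
eef_rot: [-0.706, 0.032, -0.032, 0.706]
contact_force: [0.3, 0.1, -0.6]
opening: 0.159
```

```bash
python3 -m handwheel '[[[0,0.002,0,0,0,0],[0,0.004,0,0,0,0],[0,0.006,0,0,0,0],[0,0.006,0,0,0,0]]]'
python3 -m handwheel '[[[0,0.001,0,0,0,0],[0,0.002,0,0,0,0],[0,0.002,0,0,0,0]]]'
python3 -m handwheel '[[[0,0.0007,0,0,0,0],[0,0.0014,0,0,0,0],[0,0.0014,0,0,0,0]]]'
```

```text
clock: 8.23
tool_pos: [0.5028, -0.0791, 0.1166]
eef_rot: [-0.706, 0.032, -0.032, 0.706]
contact_force: [-0.8, 0.9, -1.2]
opening: 0.16
clock: 8.48
tool_pos: [0.503, -0.0791, 0.1148]
eef_rot: [-0.706, 0.032, -0.032, 0.706]
contact_force: [0.6, 0.7, -1.1]
opening: 0.159
clock: 8.73
tool_pos: [0.5034, -0.0791, 0.1138]
eef_rot: [-0.706, 0.032, -0.032, 0.706]
contact_force: [0.1, 0.6, 1.9]
opening: 0.163
```

The tip touches the strap at TCP z ≈ 0.114. Now I slide along +y under this light load.

```bash
python3 -m handwheel '[[[0,0,0.001,0,0,0],[0,0,0.003,0,0,0],[0,0,0.005,0,0,0],[0,0,0.007,0,0,0],[0,0,0.009,0,0,0],[0,0,0.011,0,0,0],[0,0,0.013,0,0,0],[0,0,0.014,0,0,0],[0,0,0.014,0,0,0]]]'
```

```text
clock: 9.48
tool_pos: [0.5044, -0.0649, 0.1137]
eef_rot: [-0.706, 0.032, -0.032, 0.706]
contact_force: [0.6, -2.7, 3.0]
opening: 0.162
```

```bash
python3 -m handwheel '[[[0,0,0.001,0,0,0],[0,0,0.002,0,0,0],[0,0,0.002,0,0,0]]]'
python3 -m handwheel '[[[0,0,0.001,0,0,0],[0,0,0.002,0,0,0],[0,0,0.002,0,0,0]]]'
python3 -m handwheel '[[[0,0,0.001,0,0,0],[0,0,0.002,0,0,0],[0,0,0.002,0,0,0]]]'
```

```text
clock: 9.73
tool_pos: [0.5046, -0.0631, 0.1137]
eef_rot: [-0.706, 0.032, -0.032, 0.706]
contact_force: [-0.7, -4.2, 3.2]
opening: 0.161
clock: 9.98
tool_pos: [0.5047, -0.0609, 0.1136]
eef_rot: [-0.706, 0.032, -0.032, 0.706]
contact_force: [-0.5, -3.3, 3.9]
opening: 0.159
clock: 10.23
tool_pos: [0.5049, -0.0588, 0.1136]
eef_rot: [-0.706, 0.032, -0.032, 0.706]
contact_force: [-0.4, -3.7, 3.8]
opening: 0.156
```

```bash
python3 -m handwheel '[[[0,0,0.001,0,0,0],[0,0,0.001,0,0,0]]]'
python3 -m handwheel '[[[0,0,0.001,0,0,0],[0,0,0.001,0,0,0]]]'
python3 -m handwheel '[[[0,0,0.001,0,0,0],[0,0,0.001,0,0,0]]]'
```

```text
clock: 10.4
tool_pos: [0.505, -0.058, 0.1136]
eef_rot: [-0.706, 0.032, -0.032, 0.706]
contact_force: [-0.0, -3.3, 4.3]
opening: 0.159
clock: 10.57
tool_pos: [0.5051, -0.0567, 0.1136]
eef_rot: [-0.706, 0.032, -0.032, 0.707]
contact_force: [-0.5, -2.6, 3.4]
opening: 0.159
clock: 10.73
tool_pos: [0.5051, -0.0555, 0.1135]
eef_rot: [-0.706, 0.032, -0.032, 0.707]
contact_force: [0.6, -1.5, 0.6]
opening: 0.154
```

The load is fading at y ≈ -0.0555, so the tip is at the bore's edge. The camera estimate of the centre is -0.052. I'll go on 3 mm.

```bash
python3 -m handwheel '[[[0,0,0.001,0,0,0],[0,0,0.001,0,0,0]]]'
python3 -m handwheel '[[[0,0,0.001,0,0,0],[0,0,0.002,0,0,0],[0,0,0.002,0,0,0]]]'
python3 -m handwheel '[[[0,0.001,0,0,0,0],[0,0.002,0,0,0,0],[0,0.002,0,0,0,0]]]'
```

```text
clock: 10.9
tool_pos: [0.5051, -0.054, 0.1133]
eef_rot: [-0.706, 0.032, -0.031, 0.707]
contact_force: [-0.0, -2.0, -0.4]
opening: 0.159
clock: 11.15
tool_pos: [0.5053, -0.0525, 0.1134]
eef_rot: [-0.706, 0.032, -0.031, 0.707]
contact_force: [0.8, -1.3, -2.0]
opening: 0.16
clock: 11.4
tool_pos: [0.5054, -0.0529, 0.1114]
eef_rot: [-0.706, 0.032, -0.032, 0.707]
contact_force: [-0.2, -1.0, -1.3]
opening: 0.16
```

```bash
python3 -m handwheel '[[[0,0.001,0,0,0,0],[0,0.002,0,0,0,0],[0,0.002,0,0,0,0]]]'
python3 -m handwheel '[[[0,0.001,0,0,0,0],[0,0.002,0,0,0,0],[0,0.002,0,0,0,0]]]'
python3 -m handwheel '[[[0,0.001,0,0,0,0],[0,0.002,0,0,0,0],[0,0.002,0,0,0,0]]]'
```

```text
clock: 11.65
tool_pos: [0.5053, -0.0531, 0.1094]
eef_rot: [-0.706, 0.032, -0.032, 0.706]
contact_force: [0.0, -1.3, -1.5]
opening: 0.159
clock: 11.9
tool_pos: [0.5053, -0.0531, 0.1074]
eef_rot: [-0.706, 0.032, -0.032, 0.706]
contact_force: [0.3, -0.2, -0.9]
opening: 0.158
clock: 12.15
tool_pos: [0.5053, -0.0532, 0.1054]
eef_rot: [-0.706, 0.032, -0.032, 0.706]
contact_force: [-0.4, -0.8, -0.8]
opening: 0.16
```

```bash
python3 -m handwheel '[[[0,0.001,0,0,0,0],[0,0.002,0,0,0,0],[0,0.002,0,0,0,0]]]'
python3 -m handwheel '[[[0,0.001,0,0,0,0],[0,0.002,0,0,0,0],[0,0.002,0,0,0,0]]]'
```

```text
clock: 12.4
tool_pos: [0.5053, -0.0532, 0.1034]
eef_rot: [-0.706, 0.032, -0.032, 0.706]
contact_force: [-0.2, 0.1, -1.8]
opening: 0.162
clock: 12.65
tool_pos: [0.5053, -0.0532, 0.1014]
eef_rot: [-0.706, 0.032, -0.032, 0.706]
contact_force: [0.2, -1.5, -0.6]
opening: 0.161
```

```bash
python3 -m handwheel '[[[0,0.001,0,0,0,0],[0,0.002,0,0,0,0],[0,0.002,0,0,0,0]]]'
python3 -m handwheel '[[[0,0.001,0,0,0,0],[0,0.002,0,0,0,0],[0,0.002,0,0,0,0]]]'
```

```text
clock: 12.9
tool_pos: [0.5055, -0.0533, 0.0995]
eef_rot: [0.706, -0.032, 0.032, -0.706]
contact_force: [-0.5, -0.6, -0.5]
opening: 0.158
clock: 13.15
tool_pos: [0.5054, -0.0534, 0.0975]
eef_rot: [0.706, -0.032, 0.032, -0.706]
contact_force: [0.6, -0.8, -0.7]
opening: 0.162
```

There is no catch resistance where I expected it, so I'll look before pushing further.

```bash
python3 - <<'E'
from h import *
s=r.get_state();print(s["tool_pos"],s["contact_force"],s["moment"])
im=snapshot("wrist");a=cv2.resize(im[120:280,230:420,::-1],None,fx=4,fy=4,interpolation=cv2.INTER_CUBIC)[:600]
cv2.imwrite("pics/w5c.png",a)
im=snapshot("scene");cv2.imwrite("pics/s5.png",cv2.resize(im[160:265,250:360,::-1],None,fx=5,fy=5,interpolation=cv2.INTER_CUBIC))
E
```

```text
[ 0.50544469 -0.05338882  0.09750162] [ 0.60087588 -0.7820999  -0.69852811] [-0.39605813 -0.08377775  0.00371946]
```

View pics/w5c.png

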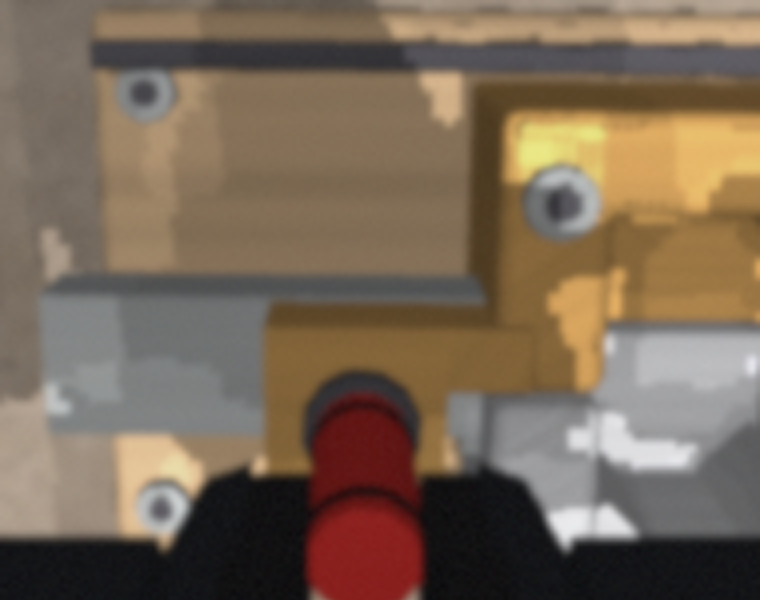

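The pin stands upright through the lug over the strap, with the collar about 10 mm above the lug. The depth below the strap's top puts the tip inside the lower bore. I'll continue gently.

```bash
python3 -m handwheel '[[[0,0.001,0,0,0,0],[0,0.002,0,0,0,0],[0,0.002,0,0,0,0]]]'
python3 -m handwheel '[[[0,0.001,0,0,0,0],[0,0.002,0,0,0,0],[0,0.002,0,0,0,0]]]'
python3 -m handwheel '[[[0,0.001,0,0,0,0],[0,0.002,0,0,0,0],[0,0.002,0,0,0,0]]]'
```

```text
clock: 13.5
tool_pos: [0.5054, -0.0532, 0.0955]
eef_rot: [-0.706, 0.032, -0.032, 0.706]
contact_force: [0.8, -1.7, -0.3]
opening: 0.162
clock: 13.75
tool_pos: [0.5054, -0.0532, 0.0934]
eef_rot: [-0.706, 0.032, -0.032, 0.706]
contact_force: [0.5, -1.9, -0.9]
opening: 0.159
clock: 14.0
tool_pos: [0.5054, -0.0532, 0.0914]
eef_rot: [-0.706, 0.032, -0.032, 0.706]
contact_force: [1.2, -1.6, -0.3]
opening: 0.159
```

View pics/s5.png

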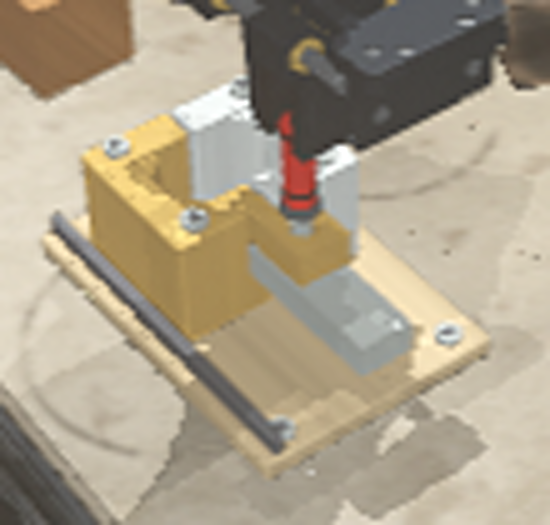

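The scene crop shows the pin upright in the brass lug above the strap. The last few millimetres come next, stopping on collar contact.

```bash
python3 -m handwheel '[[[0,0.001,0,0,0,0],[0,0.002,0,0,0,0],[0,0.003,0,0,0,0],[0,0.003,0,0,0,0]]]'
python3 -m handwheel '[[[0,0.0005,0,0,0,0],[0,0.001,0,0,0,0],[0,0.001,0,0,0,0]]]'
python3 -m handwheel '[[[0,0.0005,0,0,0,0],[0,0.0008,0,0,0,0],[0,0.0008,0,0,0,0]]]'
```

```text
clock: 14.33
tool_pos: [0.5054, -0.0532, 0.0884]
eef_rot: [-0.706, 0.032, -0.032, 0.706]
contact_force: [-0.1, -1.6, -0.7]
opening: 0.159
clock: 14.58
tool_pos: [0.5054, -0.0532, 0.0875]
eef_rot: [-0.706, 0.032, -0.032, 0.706]
contact_force: [0.5, -1.2, 0.1]
opening: 0.161
clock: 14.83
tool_pos: [0.5055, -0.0532, 0.087]
eef_rot: [0.706, -0.032, 0.032, -0.706]
contact_force: [0.1, -1.4, 2.9]
opening: 0.161
```

```bash
python3 -m handwheel '[[[0,0.0005,0,0,0,0],[0,0.001,0,0,0,0],[0,0.001,0,0,0,0],[0,0.001,0,0,0,0]]]'
```

```text
clock: 15.17
tool_pos: [0.5057, -0.0533, 0.0868]
eef_rot: [0.707, -0.031, 0.032, -0.706]
contact_force: [-2.5, -2.6, 11.6]
opening: 0.163
```

The collar is firmly seated: TCP stops at 0.0868 under about 12 N. Relax, release and retreat.

```bash
python3 -m handwheel '[[[0,-0.001,0,0,0,0],[0,-0.0015,0,0,0,0],[0,-0.0015,0,0,0,0]]]'
python3 -m handwheel '[[[0,0,0,0,0,0],[0,0,0,0,0,0],[0,0,0,0,0,0],[0,0,0,0,0,0],[0,0,0,0,0,0],[0,0,0,0,0,0],[0,0,0,0,0,0],[0,0,0,0,0,0]]]' 0.2
python3 - <<'E'
from h import *
print(r.get_state()["opening"])
E
python3 -m handwheel '[[[0,-0.02,0,0,0,0],[0,-0.05,0,0,0,0],[0,-0.08,0,0,0,0],[0,-0.1,0,0,0,0],[-0.03,-0.1,0,0,0,0],[-0.03,-0.1,0,0,0,0],[-0.03,-0.1,0,0,0,0],[-0.03,-0.1,0,0,0,0]]]'
python3 - <<'E'
from h import *
c=get_calibration("wrist")
im=snapshot("wrist");a=cv2.resize(im[100:290,200:450,::-1],None,fx=3,fy=3,interpolation=cv2.INTER_CUBIC)
for z in(.076,.081,.126): print(z,proj(c,(.5055,-.0532,z)).round(1),((proj(c,(.5055,-.0532,z))-[200,100])*3).round())
cv2.imwrite("pics/w6c.png",a)
E
```

```text
clock: 15.42
tool_pos: [0.5052, -0.0532, 0.087]
eef_rot: [-0.706, 0.032, -0.032, 0.706]
contact_force: [-0.0, -2.0, -0.4]
opening: 0.154
clock: 16.08
tool_pos: [0.5054, -0.0532, 0.0873]
eef_rot: [-0.706, 0.032, -0.032, 0.706]
contact_force: [0.4, -0.5, 0.2]
opening: 0.6
0.5998486142935824
clock: 16.75
tool_pos: [0.4759, -0.0506, 0.1872]
eef_rot: [-0.706, 0.032, -0.032, 0.706]
contact_force: [0.4, 0.6, -0.1]
opening: 0.602
0.076 [319.9 216.6] [360. 350.]
0.081 [319.9 218.3] [360. 355.]
0.126 [319.7 235.9] [359. 408.]
```

View pics/w6c.png

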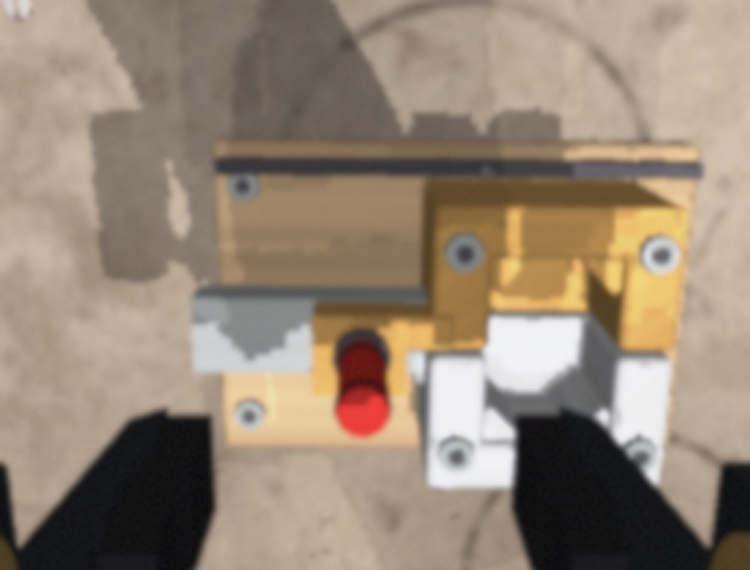

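The handle's top is at crop (362,410), against a prediction of (359,408) for a pin fully home. It is upright, the gripper is clear and nothing else has moved. Handing in.

```bash
python3 -c "
from plant import job
print(job.finish_job())"
```

```text
the job is handed in; nothing more can be done
None
```

The hinge pin is home through both knuckles, its collar flush on the upper one, and I handed the job in at about 17 s on the robot's clock. I took the pin from the stand and put it through the brass upper knuckle. I then slid that half about 25 mm to +y with the tip resting on the strap at 4–5 N until it dropped into the lower bore, and pushed the pin down.

**Checks that agreed:**
- The collar met the upper knuckle at TCP z = 0.087, which puts its underside at the expected 76 mm.
- It held there under a seating push of about 12 N; the readings, taken at the end of each move, never went above that.
- The final wrist picture shows the pin upright, its handle top within about 1 mm of where a seated pin should be.
- The gripper was clear of everything, and I saw nothing disturbed around the jig. That last picture did not show the bell, and the nut and soapstone were not checked again either.

**Check that disagreed:** I never clearly felt the spring catch's 2–9 N. The readings there stayed within about 1 N of the free weight. The tip did go about 27 mm below the strap's top, which fits only if it is in the lower bore. I could not see the lower bore directly to confirm it.

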